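Put the dial bore gauge away in its spring clips

ROBOT

A 6-joint arm with a two-finger parallel gripper is mounted at the origin on the work surface. World frame = base frame: x ahead of the robot, y to its left, z up, the work surface at z = 0. Lengths are in m, angles in rad, forces in N, time in s.
With the tool pointing down it reaches from about 0.325 to 0.775 m from the base axis. Payload 5.5 kg.
Tool frame: the origin (TCP) lies midway between the tips of the shut fingers; the grasp point (between the pads) lies 19 mm behind it; z points along the fingers, y is the line along which they close (so a half turn about z gives the same grasp; the last joint's range is limited). The gripper opens to 85 mm and grips with 20 to 120 N. Pads are 22 mm wide; open, the fingers measure 114 mm over their backs; the gripper's body (76 mm by 85 mm) begins 54 mm behind the grasp point. The pads swing forward as they close: fully open they stand 13 mm farther back than shut.
Start: joints at [-1.163, 0.091, 1.231, -0, 1.82, -0.057], TCP at [0.269, -0.536, 0.231] pointing down, gripper open.
Joint ranges: [-2.87, 2.87], [-0.86, 2.18], [0.17, 2.46], [-1.51, 4.65], [0.06, 2.69], [-2.65, 2.65]. Speed limits (rad/s): [2.57, 2.57, 3.01, 3.14, 3.14, 3.14].

INTERFACE

Orientations are given as a unit quaternion [x, y, z, w].
In Python, from bench import r gives the robot as it stands.
- The arm moves only by the tool drive_tool, never from a script. Its argument "moves" is a list of rows, each an object with "travel": the shift along the tool's x, y, z normalised to -1 to 1, where 1 is 100 mm, a list of three; "spin": the turn about the tool's z normalised to -1 to 1, where 1 is 60 degrees; "gripper": the opening, from 0 (shut) to 1 (fully open). A call has 1 to 8 rows; each row is the pose to reach, as a shift and turn from the pose commanded when the call began, along the tool's axes at that moment; what a row does not reach only later rows make up. A row lasts 1/12 s, in which the tool goes at most 41.7 mm and 7.16 degrees, less where a joint would pass 70% of its speed; a pose out of reach is approached as far as the arm can. A call with a number of a shift or a turn outside -1 to 1 is refused whole. A call with a gripper value outside its range is refused whole. The fingers move at their own pace and stop on an object; the grip force is fixed at half the most. Time passes only in rows, so rows that repeat a pose let the fingers close. It gives the time, the measured TCP pose, the force, the opening and the grip force at its end, in the units of the state.
- r.read_state(): the state, without advancing time (a new reading comes with each control period).
- r.grab_frame(name): name is "scene" or "side" or "wrist"; returns the picture (400x640x3 uint8, red, green, blue); there is no depth.
- r.calibration(name): a dict with "fx", "fy", "cx", "cy" (pixels), "R" (3x3) and "t" (3): a world point X has camera coordinates R X + t. Camera axes: x right, y down, z forward; pixel columns grow to the right and rows downward; lengths in m; the calibration is good to about 2 mm. A picture is of the moment at which its call begins: read the wrist's pose just before it. calibration takes no time and is no camera call; for the wrist camera it gives the pose at the moment of the call.
- r.close_job(): hands the job in; it is judged then, once.
The state is a dict: "t": time; "q": joint angles; "joint_vel": joint speeds; "joint_efforts": joint torques, N m; "ee_pos": TCP position; "ee_rot": TCP orientation; "force": force on the tool from outside, world axes, zero at the start; "moment": the same for the moment, N m; "grip_width": finger opening in m; "grasp_force": force on a finger pad.
Only numpy, scipy, OpenCV 4.12 (cv2) and the standard library are available. Lean on these libraries where they do the work, as an engineer would, in place of code of your own. Each camera call takes 0.05 s, during which the arm holds its last target. There are 200 camera calls.

TASK

Put the dial bore gauge away in its rack: lay its tube over the two spring clips, dial face up and above the cork pad, and press it down until both clips have snapped fully round the tube, then let go. The clips stand on sprung posts and give way under your push, so keep pressing until you feel the snap, but gently: it is a measuring instrument and must never be forced. Leave the setting ring and the wooden core print where they are.

Things in the scene. Friction and masses are not known exactly. Their poses are not given: they have to be found in the camera images.
- gauge: dial bore gauge, 0.22 to 0.37 kg, 265 mm long, loose on the bench, dial face up. Steel tube, 16 mm diameter, along its x, axis 13 mm above its underside. Origin: on the underside below the middle of the black ribbed sleeve (24 mm diameter, 56 mm long), the place to hold it. Dial at +x, measuring head with a 54 mm crossbar (along y) at -x. z is up while the dial faces up
- gauge_dial (a point): centre of the gauge's round dial (54 mm diameter, 26 mm thick, white face up), on the tube's axis line, 118 mm from the sleeve's middle along the gauge's +x
- tube_dial (a point): point on the axis of the gauge's bare tube, 60 mm from the sleeve's middle towards the dial: belongs in the clip nearer the cork pad. The tube is bare from 28 to 91 mm on this side
- tube_head (a point): point on the axis of the gauge's bare tube, 60 mm from the sleeve's middle towards the measuring head: belongs in the other clip. The tube is bare from 28 to 96 mm on this side
- rack: fixed rack: brown board 320 x 120 x 12 mm, origin under its middle, x along its length towards the cork pad. On its middle line two posts, sprung to spare the gauge from knocks, 120 mm apart along x, each bearing an upward-open clip with two spring-steel fingers, 16 mm wide along x. Nothing stands between the posts; all else on the board is under 26 mm high
- cork_pad (a point): middle of the top of the round cork pad (68 mm diameter) on the rack's board, 118 mm from its middle along the rack's +x, 16 mm above the bench; the dial belongs above it, without touching it
- seat_dial (a point): clip nearer the cork pad: point where the tube's axis lies once the clip has snapped round it. 60 mm above the bench unloaded, and sinks with the clip. x as the rack's x, z up. The mouth is 30 mm wide 15 mm above this point and narrows to a 12 mm throat 5 mm above it, so the tube first touches about 12 mm above this point; its fingers are pushed apart sideways against springs
- seat_head (a point): the same point of the other, equal clip, 120 mm from the first towards the rack's -x, farther from the cork pad
- clip_dial (a joint): how far the clip nearer the cork pad has sunk on its sprung post: 0 unloaded, grows downward, to 0.022 m at the stop; spring about 0.65 N per mm. To pass the throat takes roughly 7 to 11 N on each clip, by which time it has sunk 10 mm or more; at the snap it springs up round the tube and the push drops by a quarter or more
- clip_head (a joint): the same for the other clip
- setting_ring: steel setting ring, 40 mm outside, 22 mm inside, 12 mm high, lying loose on the rack's board near a corner of the end away from the cork pad; origin under its centre. Leave it there
- core_print: small turned wooden plug, 38 mm diameter, 34 mm high, standing loose on the bench beside the gauge; origin under its centre. Leave it there

How it is judged:
On the way:
1. the gauge is lifted clear of the bench (height (world z) of gauge above 0.06 m), for 0.2 s.
At the end, for the whole second after the job is handed in: Tube home in both clips (each tube point within 2 mm of its seat in height, 16 mm in plan), dial above the cork pad (within 18 mm) and facing up within 0.3 rad, gauge released and at rest, setting ring and core print within 15 mm of their starts (z of tube_dial in the frame of seat_dial between -0.002 and 0.002 m and z of tube_head in the frame of seat_head between -0.002 and 0.002 m and horizontal distance between tube_dial and seat_dial below 0.016 m and horizontal distance between tube_head and seat_head below 0.016 m and horizontal distance between gauge_dial and cork_pad below 0.018 m and angle between gauge's own z axis and vertical below 0.3 rad and linear speed of gauge below 0.02 m/s and distance of each of setting_ring, core_print from where it was at the start of the episode below 0.015 m); the robot touches nothing.
It fails at once if the gauge is forced: more than 45 N between the gauge and the rack (contact force between gauge and rack above 45 N).
It fails at once if the setting ring is pushed more than 15 mm away (distance of setting_ring from where it was at the start of the episode above 0.015 m).
It fails at once if the core print is pushed more than 15 mm away (distance of core_print from where it was at the start of the episode above 0.015 m).
It also fails if it takes over 58 s, if anything falls off the work surface, if the arm or the gripper's body presses on something with over 40 N, if the wrist force passes 120 N, or if a joint passes its speed limit or range.

## Working session

There is one attempt and no reset: what is moved stays moved. The work goes in short steps, Python scripts to look and compute and a tool call to move; the robot and the scene stay as the last step left them, time stands still between calls to the robot, and variables do not carry over. Pictures are saved under pics/ and viewed, at most 10 in all, crops included, and the job is handed in when it is done.

Besides the shell and the picture viewer there is one more tool, called after "Request:" as name(argument=value, ...) on one line, values as JSON. drive_tool: Moves the arm, as the interface text tells. Its arguments: {"type":"object","properties":{"moves":{"type":"array"}},"required":["moves"]}

```bash
mkdir -p pics; ls; python3 - <<'E'
from bench import r
import cv2,numpy as np
for n in("scene","side"):
    im=r.grab_frame(n); cv2.imwrite(f"pics/{n}0.png",im[:,:,::-1])
    c=r.calibration(n); R=np.array(c["R"]);print(n,c["fx"],-R.T@np.array(c["t"]),R.round(2).tolist())
s=r.read_state();print(s)
E
```

```text
pics
scene 424.1259931121322 [1.05170381 0.02203445 0.8995338 ] [[-0.07, 1.0, -0.01], [0.85, 0.06, -0.53], [-0.52, -0.04, -0.85]]
side 404.449760415989 [0.44099866 0.664616   0.65987166] [[-0.99, -0.17, -0.0], [-0.11, 0.66, -0.74], [0.13, -0.73, -0.67]]
{'t': 0.1, 'q': array([-1.16271378e+00,  9.18053337e-02,  1.23175929e+00, -5.47958211e-06,
        1.81978388e+00, -5.67262582e-02]), 'joint_vel': array([-1.41708646e-03, -2.07649249e-04, -2.38062654e-03, -7.95262064e-05,
        6.59775601e-04, -1.81477465e-04]), 'joint_efforts': array([ 3.36026285e-03, -4.60216784e+01, -4.19218397e+01, -8.48636250e-05,
        1.07084951e-02, -1.47533740e-05]), 'ee_pos': array([ 0.26883697, -0.53612898,  0.23025439]), 'ee_rot': array([ 9.73115211e-01,  2.30317205e-01, -1.56054846e-04, -8.63946380e-04]), 'force': array([ 0.18948819, -0.0286107 ,  0.67158136]), 'moment': array([-0.0171293 , -0.0466488 , -0.03974635]), 'grasp_force': 0.0, 'grip_width': 0.08538623709945713}
```

View pics/scene0.png

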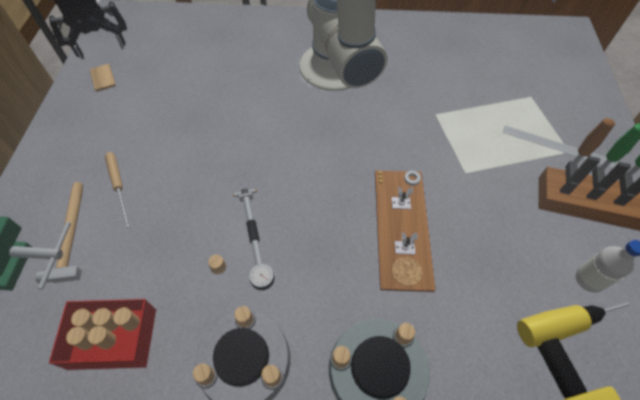

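View pics/side0.png

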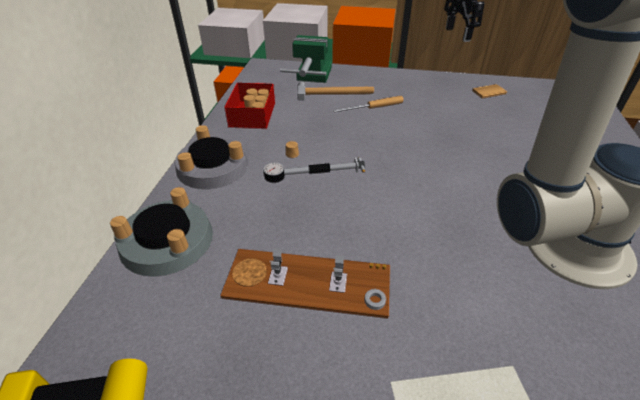

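The scene view shows the gauge with its dial at (261,275), sleeve at (252,231) and head at (246,195). It also shows the core print at (216,263), the rack board at (376–434,171–290), the cork at (407,270) and the ring at (413,177). The side view agrees: dial (274,172), sleeve (319,168), cork (250,271).

```bash
cat > h.py <<'E'
import numpy as np,cv2
from bench import r
def ray(n,uv,c=None):
    c=c or r.calibration(n);R=np.array(c["R"]);t=np.array(c["t"])
    d=np.c_[(np.atleast_2d(uv)-[c["cx"],c["cy"]])/[c["fx"],c["fy"]],np.ones(len(np.atleast_2d(uv)))]@R
    return -R.T@t,d
def onz(n,uv,z,c=None):
    o,d=ray(n,uv,c); return (o+d*((z-o[2])/d[:,2:]))[:,:2]
def blob(m,box):
    x0,y0,x1,y1=box;k=np.zeros(m.shape,np.uint8);k[y0:y1,x0:x1]=m[y0:y1,x0:x1]
    n,l,s,c=cv2.connectedComponentsWithStats(k);i=1+s[1:,4].argmax()
    return l==i,c[i],s[i,4]
def px(m): return np.argwhere(m)[:,::-1].astype(float)
E
python3 - <<'E'
from h import *
B={"scene":dict(sl=(235,212,268,248),di=(245,258,280,292),bo=(365,160,445,300),co=(385,250,432,290)),
   "side":dict(sl=(303,155,336,180),di=(258,155,290,186),bo=(210,240,400,320),co=(225,252,272,290))}
for n in B:
    im=cv2.imread(f"pics/{n}0.png");h=cv2.cvtColor(im,cv2.COLOR_BGR2HSV).astype(int);b=B[n]
    m,c,a=blob((h[...,2]<70).astype(np.uint8),b["sl"]);print(n,"sleeve",c,a,onz(n,c,.013))
    m,c,a=blob((h[...,2]>165).astype(np.uint8),b["di"]);print("dial",c,a,onz(n,c,.026))
    m,c,a=blob(((h[...,1]>100)&(h[...,0]<25)).astype(np.uint8),b["bo"])
    q=onz(n,px(m),.012);R=cv2.minAreaRect((q*1000).astype(np.float32));print("board",a,R)
    w=h[b["co"][1]:b["co"][3],b["co"][0]:b["co"][2]];m,c,a=blob(((h[...,2]>150)&(h[...,1]>80)).astype(np.uint8),b["co"]);print("cork",c,a,onz(n,c,.016))
E
```

```text
scene sleeve [252.13333333 230.1       ] 150 [[ 0.59315616 -0.16591831]]
dial [260.88768116 274.22101449] 276 [[ 0.70704557 -0.12770184]]
board 4119 ((557.003173828125, 187.94058227539062), (314.47650146484375, 115.61399841308594), 2.0038177967071533)
cork [407.27887789 270.61221122] 606 [[0.67233996 0.19437046]]
side sleeve [319.12432432 168.10810811] 185 [[ 0.59637539 -0.16134605]]
dial [273.24742268 168.37113402] 97 [[ 0.70878483 -0.12363225]]
board 7149 ((555.0911865234375, 194.6400146484375), (317.36505126953125, 123.37850952148438), 2.065061330795288)
cork [248.61538462 271.57326007] 546 [[0.67350734 0.19686703]]
```

Request:
drive_tool(moves=[{"travel": [0.35,-0.14,0],"spin": 0.05,"gripper": 1},{"travel": [0.7,-0.28,0],"spin": 0.1,"gripper": 1},{"travel": [1,-0.4,0],"spin": 0.137,"gripper": 1},{"travel": [1,-0.4,0],"spin": 0.137,"gripper": 1}])

```text
t: 0.43
ee_pos: [0.3438, -0.4519, 0.2312]
ee_rot: [0.987, 0.162, 0.001, -0.001]
force: [0.3, 0.5, -0.2]
grip_width: 0.0853
grasp_force: 0.0
```

```bash
cat > go.py <<'E'
from h import *
import sys
from scipy.spatial.transform import Rotation as Ro
s=r.read_state();X,Y,Z,yaw=map(float,sys.argv[1:5])
M=Ro.from_quat(s["ee_rot"]).as_matrix();y=np.degrees(np.arctan2(M[1,0],M[0,0]))
print("t",s["t"],"pos",s["ee_pos"].round(4),"yaw",y.round(2),"z",M[:,2].round(3),"F",s["force"].round(2),s["grip_width"].round(4),s["grasp_force"])
print("travel",(M.T@(np.array([X,Y,Z])-s["ee_pos"])*10).round(3),"spin",round((y-yaw)/60,3))
E
python3 go.py .595 -.163 .23 18.4
```

```text
Traceback (most recent call last):
  File "go.py", line 6, in <module>
    print("t",s["t"],"pos",s["ee_pos"].round(4),"yaw",y.round(2),"z",M[:,2].round(3),"F",s["force"].round(2),s["grip_width"].round(4),s["grasp_force"])
                                                                                                             ^^^^^^^^^^^^^^^^^^^^^
AttributeError: 'float' object has no attribute 'round'
```

Request:
drive_tool(moves=[{"travel": [0.35,-0.2,0],"spin": 0,"gripper": 1},{"travel": [0.7,-0.4,0],"spin": 0,"gripper": 1},{"travel": [1,-0.6,0],"spin": 0,"gripper": 1},{"travel": [1,-0.6,0],"spin": 0,"gripper": 1}])

```text
t: 0.77
ee_pos: [0.4196, -0.3628, 0.231]
ee_rot: [0.987, 0.163, 0.001, -0.001]
force: [-1.2, -0.2, -0.2]
grip_width: 0.0854
grasp_force: 0.0
```

Request:
drive_tool(moves=[{"travel": [0.35,-0.2,0],"spin": 0,"gripper": 1},{"travel": [0.7,-0.4,0],"spin": 0,"gripper": 1},{"travel": [1,-0.6,0],"spin": 0,"gripper": 1},{"travel": [1,-0.6,0],"spin": 0,"gripper": 1}])

```text
t: 1.1
ee_pos: [0.4951, -0.2744, 0.2306]
ee_rot: [0.987, 0.163, 0.001, -0.001]
force: [-0.6, -0.6, 0.3]
grip_width: 0.0857
grasp_force: 0.0
```

Request:
drive_tool(moves=[{"travel": [0.35,-0.2,0],"spin": 0,"gripper": 1},{"travel": [0.7,-0.4,0],"spin": 0,"gripper": 1},{"travel": [1,-0.6,0],"spin": 0,"gripper": 1},{"travel": [1,-0.6,0],"spin": 0,"gripper": 1},{"travel": [1,-0.6,0],"spin": 0,"gripper": 1}])

```text
t: 1.52
ee_pos: [0.5686, -0.1895, 0.2304]
ee_rot: [0.987, 0.162, -0.001, -0.0]
force: [0.1, 0.2, 0.3]
grip_width: 0.0853
grasp_force: 0.0
```

```bash
sed -i 's/s\["grip_width"\].round(4)/s["grip_width"]/' go.py
python3 go.py .595 -.163 .23 18.4; python3 - <<'E'
from h import *
c=r.calibration("wrist");im=r.grab_frame("wrist");cv2.imwrite("pics/w1.png",im[:,:,::-1])
import pickle;pickle.dump(c,open("w1.pkl","wb"))
E
```

```text
t 1.5167 pos [ 0.5686 -0.1895  0.2304] yaw 18.59 z [-0.002  0.    -1.   ] F [0.07 0.18 0.32] 0.08533144194783521 0.0
travel [ 0.335 -0.167  0.003] spin 0.003
```

View pics/w1.png

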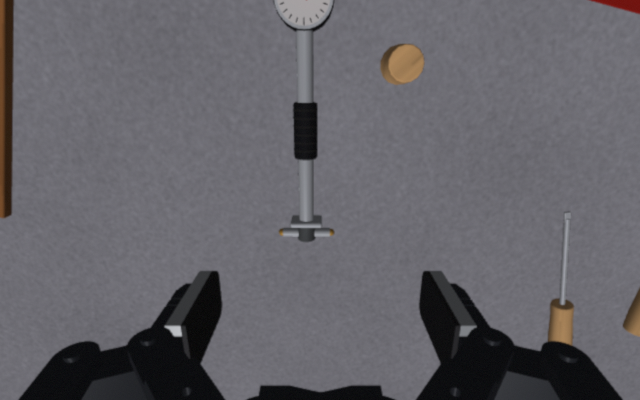

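The wrist view shows the sleeve at (305,131), head (307,230), dial (304,3) and core print (402,63), so the fingers have room on both sides.

```bash
python3 - <<'E'
from h import *;import pickle
c=pickle.load(open("w1.pkl","rb"));im=cv2.imread("pics/w1.png");v=im.max(2)
m,p,a=blob((v<60).astype(np.uint8),(280,80,330,180));q=onz("wrist",px(m),.016,c)*1000
R=cv2.minAreaRect(q.astype(np.float32));print(p,a,R,q.mean(0))
l=[]
for y in list(range(40,95))+list(range(168,208)):
    x=np.where(v[y,285:326]>135)[0]; 
    if len(x)>5:l.append((285+x.mean(),y))
w=onz("wrist",l,.014,c);f=cv2.fitLine((w*1000).astype(np.float32),cv2.DIST_HUBER,0,.01,.01).ravel();print(len(l),f,np.degrees(np.arctan2(f[1],f[0])))
E
python3 go.py .595 -.163 .23 18.4
```

```text
[305.06687403 130.34525661] 1286 ((595.972900390625, -164.53053283691406), (56.80759811401367, 22.604162216186523), 18.391555786132812) [ 596.67930373 -164.61507196]
59 [ 9.4812620e-01  3.1789419e-01  6.2830835e+02 -1.5218510e+02] 18.535622
t 1.5667 pos [ 0.568  -0.1907  0.2306] yaw 18.47 z [-0.001 -0.    -1.   ] F [ 0.1  -0.07  0.48] 0.08551547063376091 0.0
travel [ 0.344 -0.177  0.006] spin 0.001
```

Request:
drive_tool(moves=[{"travel": [0.35,-0.165,0.3],"spin": 0,"gripper": 1},{"travel": [0.35,-0.165,0.65],"spin": 0,"gripper": 1},{"travel": [0.35,-0.165,1],"spin": 0,"gripper": 1},{"travel": [0.35,-0.165,1],"spin": 0,"gripper": 1}])

```text
t: 1.9
ee_pos: [0.5916, -0.1638, 0.1214]
ee_rot: [0.987, 0.159, -0.007, -0.003]
force: [-1.0, -0.1, -2.7]
grip_width: 0.0852
grasp_force: 0.0
```

Request:
drive_tool(moves=[{"travel": [0,0,0.3],"spin": 0,"gripper": 1},{"travel": [0,0,0.6],"spin": 0,"gripper": 1},{"travel": [0,0,0.9],"spin": 0,"gripper": 1},{"travel": [0,0,0.9],"spin": 0,"gripper": 1},{"travel": [0,0,0.9],"spin": 0,"gripper": 1},{"travel": [0,0,0.9],"spin": 0,"gripper": 1}])

```text
t: 2.4
ee_pos: [0.5972, -0.165, 0.0447]
ee_rot: [0.987, 0.159, 0.002, 0.001]
force: [0.7, 0.1, 0.2]
grip_width: 0.0853
grasp_force: 0.0
```

```bash
python3 go.py .5962 -.1638 .005 18.45
```

```text
t 2.4 pos [ 0.5972 -0.165   0.0447] yaw 18.34 z [ 0.003 -0.001 -1.   ] F [0.7  0.13 0.22] 0.08532899459983426 0.0
travel [-0.007 -0.015  0.397] spin -0.002
```

Request:
drive_tool(moves=[{"travel": [0,-0.01,0.2],"spin": 0,"gripper": 1},{"travel": [0,-0.01,0.36],"spin": 0,"gripper": 1},{"travel": [0,-0.01,0.36],"spin": 0,"gripper": 1},{"travel": [0,-0.01,0.36],"spin": 0,"gripper": 1},{"travel": [0,-0.01,0.36],"spin": 0,"gripper": 1}])

```text
t: 2.82
ee_pos: [0.5973, -0.1633, 0.0084]
ee_rot: [0.987, 0.16, 0.002, 0.001]
force: [0.2, 1.0, 0.2]
grip_width: 0.0854
grasp_force: 0.0
```

```bash
python3 go.py .5962 -.1638 .005 18.45
```

```text
t 2.8167 pos [ 0.5973 -0.1633  0.0084] yaw 18.4 z [ 0.004 -0.001 -1.   ] F [0.24 0.95 0.18] 0.08539104257873692 0.0
travel [-0.012  0.002  0.034] spin -0.001
```

Request:
drive_tool(moves=[{"travel": [-0.01,0,0.03],"spin": 0,"gripper": 1},{"travel": [-0.01,0,0.03],"spin": 0,"gripper": 0.5},{"travel": [-0.01,0,0.03],"spin": 0,"gripper": 0},{"travel": [-0.01,0,0.03],"spin": 0,"gripper": 0},{"travel": [-0.01,0,0.03],"spin": 0,"gripper": 0},{"travel": [-0.01,0,0.03],"spin": 0,"gripper": 0},{"travel": [-0.01,0,0.03],"spin": 0,"gripper": 0},{"travel": [-0.01,0,0.03],"spin": 0,"gripper": 0}])

```text
t: 3.48
ee_pos: [0.5952, -0.163, 0.0027]
ee_rot: [0.987, 0.16, 0.0, 0.0]
force: [0.2, 0.1, 2.7]
grip_width: 0.022
grasp_force: 59.3
```

Request:
drive_tool(moves=[{"travel": [0,0,0],"spin": 0,"gripper": 0},{"travel": [0,0,0],"spin": 0,"gripper": 0},{"travel": [0,0,0],"spin": 0,"gripper": 0},{"travel": [0,0,0],"spin": 0,"gripper": 0},{"travel": [0,0,0],"spin": 0,"gripper": 0}])

```text
t: 3.9
ee_pos: [0.5952, -0.163, 0.0027]
ee_rot: [0.987, 0.16, 0.0, 0.0]
force: [0.0, 0.5, 3.6]
grip_width: 0.0217
grasp_force: 59.4
```

Request:
drive_tool(moves=[{"travel": [0,0,-0.1],"spin": 0,"gripper": 0},{"travel": [0,0,-0.25],"spin": 0,"gripper": 0},{"travel": [0,0,-0.5],"spin": 0,"gripper": 0},{"travel": [0,0,-0.75],"spin": 0,"gripper": 0},{"travel": [0,0,-0.95],"spin": 0,"gripper": 0},{"travel": [0,0,-1],"spin": 0,"gripper": 0},{"travel": [0,0,-1],"spin": 0,"gripper": 0}])

```text
t: 4.48
ee_pos: [0.5957, -0.1631, 0.104]
ee_rot: [0.987, 0.16, 0.001, 0.001]
force: [-0.2, -0.7, -2.3]
grip_width: 0.0218
grasp_force: 58.9
```

Request:
drive_tool(moves=[{"travel": [0,0,-0.15],"spin": 0,"gripper": 0},{"travel": [0,0,-0.35],"spin": 0,"gripper": 0},{"travel": [0,0,-0.5],"spin": 0,"gripper": 0},{"travel": [0,0,-0.5],"spin": 0,"gripper": 0},{"travel": [0,0,-0.5],"spin": 0,"gripper": 0},{"travel": [0,0,-0.5],"spin": 0,"gripper": 0},{"travel": [0,0,-0.5],"spin": 0,"gripper": 0}])

```text
t: 5.07
ee_pos: [0.594, -0.1626, 0.1494]
ee_rot: [0.987, 0.16, -0.002, -0.001]
force: [0.0, 0.4, -2.6]
grip_width: 0.022
grasp_force: 58.9
```

```bash
python3 go.py .556 .191 .15 2; python3 - <<'E'
from h import *
c=r.calibration("wrist");im=r.grab_frame("wrist");cv2.imwrite("pics/w2.png",im[:,:,::-1])
im=r.grab_frame("side")[60:220,200:460];cv2.imwrite("pics/s2.png",cv2.resize(im,None,fx=3,fy=3,interpolation=2)[:,:,::-1])
im=r.grab_frame("scene");cv2.imwrite("pics/sc2.png",im[:,:,::-1])
E
```

```text
t 5.0667 pos [ 0.594  -0.1626  0.1494] yaw 18.41 z [-0.004  0.001 -1.   ] F [ 0.    0.37 -2.64] 0.021951732138178214 58.90517592430115
travel [ 7.560e-01 -3.475e+00  1.000e-03] spin 0.274
```

View pics/s2.png

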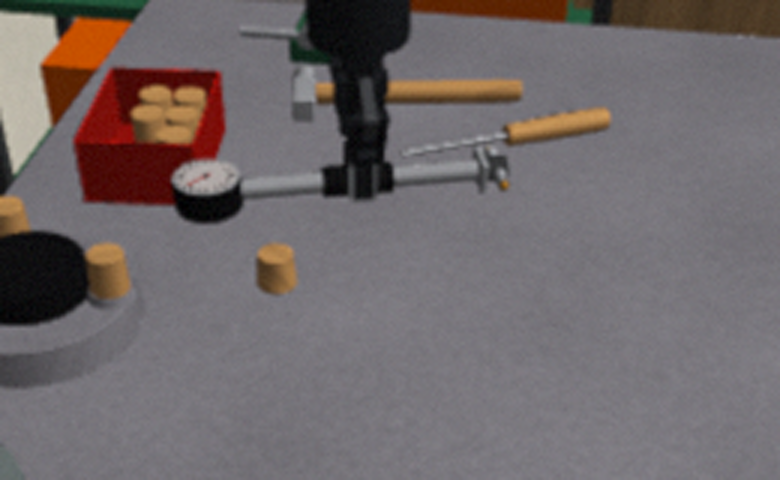

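The gauge hangs level, held mid-sleeve, with the core print untouched. Moving on towards the rack.

Request:
drive_tool(moves=[{"travel": [0.08,-0.25,0],"spin": 0.07,"gripper": 0},{"travel": [0.16,-0.5,0],"spin": 0.14,"gripper": 0},{"travel": [0.24,-0.75,0],"spin": 0.21,"gripper": 0},{"travel": [0.3,-1,0],"spin": 0.274,"gripper": 0},{"travel": [0.3,-1,0],"spin": 0.274,"gripper": 0}])

```text
t: 5.63
ee_pos: [0.5915, -0.0541, 0.152]
ee_rot: [1.0, 0.018, -0.0, -0.001]
force: [0.5, 0.1, -1.1]
grip_width: 0.022
grasp_force: 59.2
```

Request:
drive_tool(moves=[{"travel": [-0.04,-0.25,0],"spin": 0,"gripper": 0},{"travel": [-0.08,-0.5,0],"spin": 0,"gripper": 0},{"travel": [-0.12,-0.75,0],"spin": 0,"gripper": 0},{"travel": [-0.15,-1,0],"spin": 0,"gripper": 0},{"travel": [-0.15,-1,0],"spin": 0,"gripper": 0}])

```text
t: 6.05
ee_pos: [0.5726, 0.0447, 0.1521]
ee_rot: [1.0, 0.019, -0.0, -0.001]
force: [0.6, -0.8, -2.5]
grip_width: 0.0217
grasp_force: 59.4
```

Request:
drive_tool(moves=[{"travel": [-0.04,-0.2,0],"spin": 0,"gripper": 0},{"travel": [-0.08,-0.4,0],"spin": 0,"gripper": 0},{"travel": [-0.12,-0.55,0],"spin": 0,"gripper": 0},{"travel": [-0.15,-0.55,0],"spin": 0,"gripper": 0},{"travel": [-0.15,-0.55,0],"spin": 0,"gripper": 0},{"travel": [-0.15,-0.55,0],"spin": 0,"gripper": 0},{"travel": [-0.15,-0.55,0],"spin": 0,"gripper": 0}])

```text
t: 6.63
ee_pos: [0.5568, 0.0942, 0.1522]
ee_rot: [1.0, 0.017, 0.0, 0.0]
force: [-0.0, -0.4, -2.1]
grip_width: 0.0219
grasp_force: 59.5
```

```bash
python3 go.py .556 .191 .15 2; python3 - <<'E'
from h import *
import pickle
pickle.dump(r.calibration("wrist"),open("w3.pkl","wb"));im=r.grab_frame("wrist");cv2.imwrite("pics/w3.png",im[:,:,::-1])
E
```

```text
t 6.6333 pos [0.5568 0.0942 0.1522] yaw 1.91 z [ 0.    -0.001 -1.   ] F [-0.02 -0.42 -2.13] 0.021902235750966153 59.51384961605072
travel [ 0.025 -0.968  0.021] spin -0.001
```

View pics/w3.png

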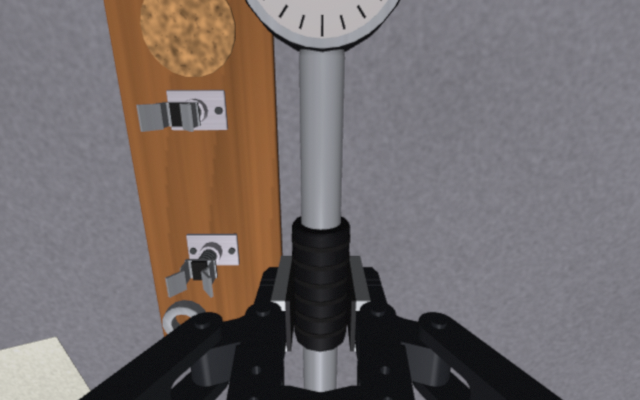

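The wrist view shows the base plates of the clips at (197,111) and (212,250), the cork at (187,30), the ring at (183,320), and the tube centred on the tool at column 321. I'll cast the plates and cork onto their planes.

```bash
python3 - <<'E'
from h import *;import pickle
c=pickle.load(open("w3.pkl","rb"));im=cv2.imread("pics/w3.png");h=cv2.cvtColor(im,cv2.COLOR_BGR2HSV).astype(int)
br=((h[...,1]>90)&(h[...,0]<25)&(h[...,2]>60))
# plates: right edges & corners
P=[]
for box in((160,80,240,140),(180,225,250,285)):
    m,p,a=blob(((h[...,2]>165)&(h[...,1]<70)).astype(np.uint8),box)
    q=onz("wrist",px(m),.0135,c)*1000;print("plate",p.round(1),a,q.mean(0),cv2.minAreaRect(q.astype(np.float32)),q.min(0),q.max(0))
# board edges by row
L=[];Rr=[]
for y in range(0,250,5):
    x=np.where(br[y,80:292])[0]+80
    if len(x): L.append((x.min()-.5,y));Rr.append((x.max()+.5,y))
for e in(L,Rr):
    w=onz("wrist",e,.012,c)*1000;f=cv2.fitLine(w.astype(np.float32),cv2.DIST_HUBER,0,.01,.01).ravel();s=np.sign(f[0]);a=np.degrees(np.arctan2(f[1]*s,f[0]*s));print("edge y at x=556",f[3]+(556-f[2])*f[1]/f[0],a)
m,p,a=blob((br&(h[...,2]>150)).astype(np.uint8),(135,0,240,80));q=onz("wrist",px(m),.016,c)*1000
hull=cv2.convexHull(q.astype(np.float32))[:,0];hull=hull[hull[:,0]<720]
print("cork",p,a,cv2.minEnclosingCircle(hull),q.min(0),q.max(0))
# gauge tube line
T=[]
for y in range(60,215,5):
    x=np.where((h[y,292:352,2]>110)&(h[y,292:352,1]<40))[0]+292;d=np.median(x)
    g=np.abs(np.gradient(im[y,285:360].astype(float).sum(1)));T.append((285+g[:38].argmax()/2+ (38+g[38:].argmax())/2,y))
w=onz("wrist",T,.1522+.010,c)*1000;f=cv2.fitLine(w.astype(np.float32),cv2.DIST_HUBER,0,.01,.01).ravel();print("tube y at x=556.8",f[3]+(556.8-f[2])*f[1]/f[0],np.degrees(np.arctan(f[1]/f[0])))
# dial from scene pic later
m,p,a=blob((h[...,2]<60).astype(np.uint8),(296,200,348,345));print("sleeve rows",px(m).min(0),px(m).max(0),onz("wrist",[(321,px(m)[:,1].min())],.174,c))
E
```

```text
plate [204.7 106.7] 1022 [617.34038501 184.91121871] ((614.4762573242188, 191.33323669433594), (28.704607009887695, 42.74148178100586), 1.9374377727508545) [600.00806669 169.75669494] [629.50329619 213.10275956]
plate [215.4 247.4] 845 [496.36283972 184.32730551] ((493.5804748535156, 186.9903564453125), (27.718664169311523, 42.86210632324219), 1.8932596445083618) [479.81772885 165.44628254] [508.12684507 208.77200426]
edge y at x=556 247.34573 2.058573
edge y at x=556 127.979256 1.9907153
cork [187.3754223   33.71114865] 4736 ((672.0751342773438, 192.85350036621094), 33.749488830566406) [639.39605845 159.65605666] [690.73186721 226.15230421]
tube y at x=556.8 93.578064 1.6991556
sleeve rows [296. 217.] [347. 344.] [[0.59219367 0.09447937]]
```

```bash
python3 - <<'E'
from h import *
im=cv2.imread("pics/sc2.png");h=cv2.cvtColor(im,cv2.COLOR_BGR2HSV).astype(int)
e=(h[...,2]>165)&(h[...,1]<50)
p0=None
m,p,a=blob(e.astype(np.uint8),(235,225,310,300));print(p,a,onz("scene",p,.1727))
E
python3 go.py .5545 .1888 .15 2
```

```text
[252.58691207 243.599182  ] 489 [[ 0.70448022 -0.12688013]]
t 6.6833 pos [0.5568 0.0943 0.1522] yaw 1.91 z [ 0. -0. -1.] F [-0.66  0.25 -2.89] 0.02166751265546118 59.51361894607544
travel [ 0.009 -0.946  0.021] spin -0.002
```

Request:
drive_tool(moves=[{"travel": [0,-0.2,0],"spin": 0,"gripper": 0},{"travel": [0,-0.4,0],"spin": 0,"gripper": 0},{"travel": [0,-0.6,0],"spin": 0,"gripper": 0},{"travel": [0,-0.8,0],"spin": 0,"gripper": 0},{"travel": [0,-0.93,0],"spin": 0,"gripper": 0},{"travel": [0,-0.93,0],"spin": 0,"gripper": 0},{"travel": [0,-0.93,0],"spin": 0,"gripper": 0},{"travel": [0,-0.93,0],"spin": 0,"gripper": 0}])

```text
t: 7.35
ee_pos: [0.5535, 0.1873, 0.1522]
ee_rot: [1.0, 0.017, -0.0, 0.0]
force: [-0.8, 0.0, -2.2]
grip_width: 0.0224
grasp_force: 59.6
```

```bash
python3 go.py .5545 .1888 .08 2
```

```text
t 7.35 pos [0.5535 0.1873 0.1522] yaw 1.94 z [-0.    -0.001 -1.   ] F [-0.81  0.05 -2.17] 0.022386006267486446 59.568132162094116
travel [ 0.01  -0.015  0.722] spin -0.001
```

Request:
drive_tool(moves=[{"travel": [0.01,-0.015,0.15],"spin": 0,"gripper": 0},{"travel": [0.01,-0.015,0.3],"spin": 0,"gripper": 0},{"travel": [0.01,-0.015,0.45],"spin": 0,"gripper": 0},{"travel": [0.01,-0.015,0.6],"spin": 0,"gripper": 0},{"travel": [0.01,-0.015,0.65],"spin": 0,"gripper": 0},{"travel": [0.01,-0.015,0.65],"spin": 0,"gripper": 0},{"travel": [0.01,-0.015,0.65],"spin": 0,"gripper": 0}])

```text
t: 7.93
ee_pos: [0.5545, 0.1892, 0.0877]
ee_rot: [1.0, 0.017, 0.0, 0.0]
force: [-0.6, -0.1, -3.0]
grip_width: 0.022
grasp_force: 59.6
```

```bash
python3 go.py .5545 .1888 .0617 2;python3 - <<'E'
from h import *
a=r.grab_frame("side")[225:325,200:400];b=r.grab_frame("scene")[150:310,350:450]
a=cv2.resize(a,(520,260),interpolation=2);b=cv2.resize(b,(270,432),interpolation=2)
o=np.zeros((432,790,3),np.uint8);o[:260,:520]=a;o[:,520:]=b;cv2.imwrite("pics/p4.png",o[:,:,::-1])
E
```

```text
t 7.9333 pos [0.5545 0.1892 0.0877] yaw 1.92 z [ 0. -0. -1.] F [-0.61 -0.13 -2.97] 0.02195773634630835 59.568443298339844
travel [0.    0.004 0.26 ] spin -0.001
```

View pics/p4.png

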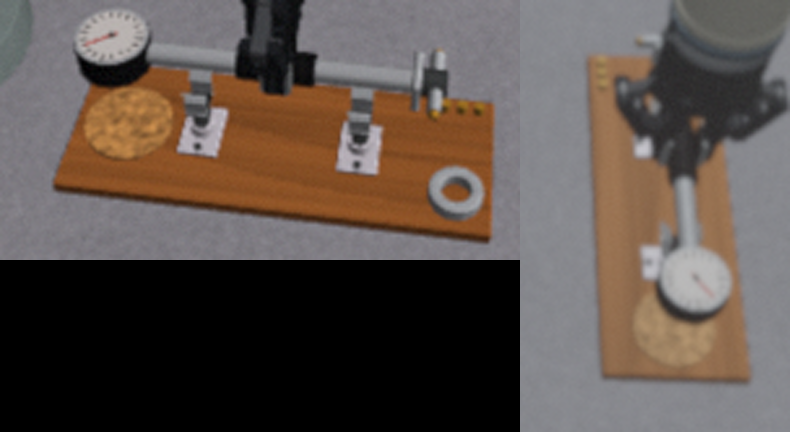

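The gauge is above both clips, with the dial over the cork and the head clear of the ring. Lowering now, watching the force.

Request:
drive_tool(moves=[{"travel": [0,0,0.06],"spin": 0,"gripper": 0},{"travel": [0,0,0.12],"spin": 0,"gripper": 0},{"travel": [0,0,0.18],"spin": 0,"gripper": 0},{"travel": [0,0,0.21],"spin": 0,"gripper": 0},{"travel": [0,0,0.24],"spin": 0,"gripper": 0},{"travel": [0,0,0.26],"spin": 0,"gripper": 0},{"travel": [0,0,0.26],"spin": 0,"gripper": 0}])

```text
t: 8.62
ee_pos: [0.5539, 0.1898, 0.0605]
ee_rot: [1.0, 0.017, -0.001, 0.0]
force: [-0.3, 0.2, -2.3]
grip_width: 0.022
grasp_force: 59.6
```

Request:
drive_tool(moves=[{"travel": [0,0,0.01],"spin": 0,"gripper": 0},{"travel": [0,0,0.02],"spin": 0,"gripper": 0},{"travel": [0,0,0.03],"spin": 0,"gripper": 0},{"travel": [0,0,0.04],"spin": 0,"gripper": 0},{"travel": [0,0,0.05],"spin": 0,"gripper": 0},{"travel": [0,0,0.05],"spin": 0,"gripper": 0}])

```text
t: 9.12
ee_pos: [0.5546, 0.1897, 0.0568]
ee_rot: [1.0, 0.017, 0.0, -0.0]
force: [0.3, -1.7, 0.9]
grip_width: 0.022
grasp_force: 60.0
```

Request:
drive_tool(moves=[{"travel": [0,0.01,0.01],"spin": 0,"gripper": 0},{"travel": [0,0.01,0.02],"spin": 0,"gripper": 0},{"travel": [0,0.01,0.03],"spin": 0,"gripper": 0},{"travel": [0,0.01,0.04],"spin": 0,"gripper": 0},{"travel": [0,0.01,0.05],"spin": 0,"gripper": 0},{"travel": [0,0.01,0.05],"spin": 0,"gripper": 0}])

```text
t: 9.62
ee_pos: [0.5547, 0.1894, 0.0523]
ee_rot: [1.0, 0.017, 0.001, -0.001]
force: [-2.9, 2.0, 6.4]
grip_width: 0.0217
grasp_force: 60.4
```

Request:
drive_tool(moves=[{"travel": [0,0,0.01],"spin": 0,"gripper": 0},{"travel": [0,0,0.02],"spin": 0,"gripper": 0},{"travel": [0,0,0.03],"spin": 0,"gripper": 0},{"travel": [0,0,0.04],"spin": 0,"gripper": 0},{"travel": [0,0,0.04],"spin": 0,"gripper": 0}])

```text
t: 10.03
ee_pos: [0.5548, 0.1894, 0.0492]
ee_rot: [1.0, 0.017, 0.001, -0.001]
force: [-3.9, 0.1, 10.6]
grip_width: 0.022
grasp_force: 60.8
```

Request:
drive_tool(moves=[{"travel": [0,0,0.01],"spin": 0,"gripper": 0},{"travel": [0,0,0.02],"spin": 0,"gripper": 0},{"travel": [0,0,0.02],"spin": 0,"gripper": 0}])

```text
t: 10.28
ee_pos: [0.555, 0.1894, 0.0476]
ee_rot: [1.0, 0.017, 0.001, -0.001]
force: [-3.5, 0.4, 12.5]
grip_width: 0.0218
grasp_force: 61.0
```

Request:
drive_tool(moves=[{"travel": [0,0,0.01],"spin": 0,"gripper": 0},{"travel": [0,0,0.02],"spin": 0,"gripper": 0},{"travel": [0,0,0.02],"spin": 0,"gripper": 0}])

```text
t: 10.53
ee_pos: [0.5552, 0.1894, 0.0461]
ee_rot: [1.0, 0.017, 0.002, -0.001]
force: [-5.0, 1.0, 14.5]
grip_width: 0.0216
grasp_force: 61.2
```

Request:
drive_tool(moves=[{"travel": [0,0,0.01],"spin": 0,"gripper": 0},{"travel": [0,0,0.02],"spin": 0,"gripper": 0},{"travel": [0,0,0.02],"spin": 0,"gripper": 0}])

```text
t: 10.78
ee_pos: [0.5555, 0.1894, 0.0446]
ee_rot: [1.0, 0.017, 0.002, -0.001]
force: [-5.1, 0.6, 16.0]
grip_width: 0.0222
grasp_force: 61.4
```

Request:
drive_tool(moves=[{"travel": [0,0,0.01],"spin": 0,"gripper": 0},{"travel": [0,0,0.02],"spin": 0,"gripper": 0},{"travel": [0,0,0.02],"spin": 0,"gripper": 0}])

```text
t: 11.03
ee_pos: [0.556, 0.1895, 0.0431]
ee_rot: [1.0, 0.017, 0.003, -0.001]
force: [-2.0, -0.3, 16.5]
grip_width: 0.0217
grasp_force: 61.5
```

Request:
drive_tool(moves=[{"travel": [0,0,0.01],"spin": 0,"gripper": 0},{"travel": [0,0,0.02],"spin": 0,"gripper": 0},{"travel": [0,0,0.02],"spin": 0,"gripper": 0}])

```text
t: 11.28
ee_pos: [0.5564, 0.1894, 0.04]
ee_rot: [1.0, 0.017, 0.003, -0.001]
force: [1.6, 1.8, 10.9]
grip_width: 0.0218
grasp_force: 61.5
```

```bash
python3 go.py .5545 .1888 .04 2; python3 -c "
from h import *
print(r.read_state()['moment'])"
```

```text
t 11.2833 pos [0.5564 0.1894 0.04  ] yaw 1.97 z [ 0.006  0.002 -1.   ] F [ 1.62  1.77 10.9 ] 0.02180316792468208 61.453832387924194
travel [-0.019  0.005  0.   ] spin -0.0
[ 0.23722997 -0.18187817  0.15820347]
```

Request:
drive_tool(moves=[{"travel": [0,0,0.01],"spin": 0,"gripper": 0},{"travel": [0,0,0.02],"spin": 0,"gripper": 0},{"travel": [0,0,0.02],"spin": 0,"gripper": 0},{"travel": [0,0,0.02],"spin": 0,"gripper": 0}])

```text
t: 11.62
ee_pos: [0.5565, 0.1894, 0.0385]
ee_rot: [1.0, 0.017, 0.003, -0.001]
force: [0.0, 0.1, 11.0]
grip_width: 0.0218
grasp_force: 61.6
```

Request:
drive_tool(moves=[{"travel": [0,0,0.01],"spin": 0,"gripper": 0},{"travel": [0,0,0.02],"spin": 0,"gripper": 0},{"travel": [0,0,0.02],"spin": 0,"gripper": 0},{"travel": [0,0,0.02],"spin": 0,"gripper": 0}])

```text
t: 11.95
ee_pos: [0.5565, 0.1894, 0.037]
ee_rot: [1.0, 0.017, 0.003, -0.001]
force: [-0.9, 0.4, 14.1]
grip_width: 0.0217
grasp_force: 61.8
```

```bash
python3 - <<'E'
from h import *
print(r.read_state()['moment'])
a=r.grab_frame("side")[225:325,210:400];cv2.imwrite("pics/p5.png",cv2.resize(a,(790,416),interpolation=2)[:,:,::-1])
E
```

```text
[0.0003605  0.21999245 0.1294888 ]
```

View pics/p5.png

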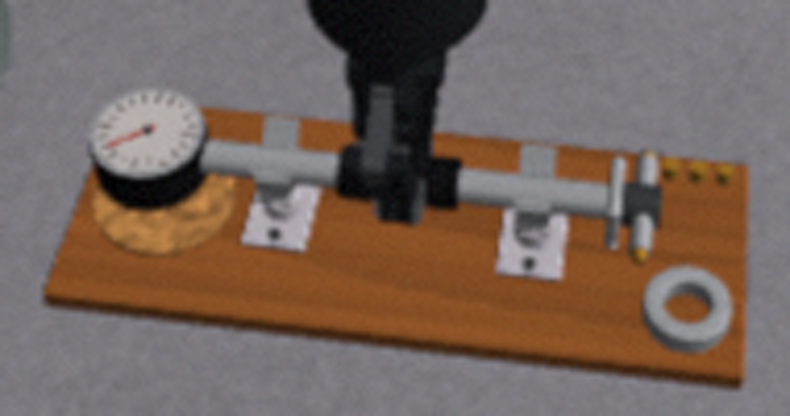

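The picture shows the level tube sitting equally deep in both clips at (280,165) and (540,190), with the dial over the cork. The 16.8 N net push matches two snapped clips sunk 12.7 mm each, so I'll ease back up and check the force before releasing.

Request:
drive_tool(moves=[{"travel": [0,0,-0.02],"spin": 0,"gripper": 0},{"travel": [0,0,-0.04],"spin": 0,"gripper": 0},{"travel": [0,0,-0.06],"spin": 0,"gripper": 0},{"travel": [0,0,-0.08],"spin": 0,"gripper": 0},{"travel": [0,0,-0.1],"spin": 0,"gripper": 0},{"travel": [0,0,-0.12],"spin": 0,"gripper": 0},{"travel": [0,0,-0.12],"spin": 0,"gripper": 0},{"travel": [0,0,-0.12],"spin": 0,"gripper": 0}])

```text
t: 12.67
ee_pos: [0.5561, 0.1893, 0.0463]
ee_rot: [1.0, 0.017, 0.002, -0.001]
force: [6.2, 2.0, 2.9]
grip_width: 0.022
grasp_force: 60.9
```

```bash
python3 -c "
from h import *
s=r.read_state();print(s['ee_pos'],s['force'],s['moment'])"
```

```text
[0.55614164 0.1893273  0.04628776] [6.22755294 2.01189497 2.88553407] [ 0.38355004 -0.91974186  0.16003066]
```

Request:
drive_tool(moves=[{"travel": [-0.01,0,-0.015],"spin": 0,"gripper": 0},{"travel": [-0.01,0,-0.025],"spin": 0,"gripper": 0},{"travel": [-0.01,0,-0.025],"spin": 0,"gripper": 0},{"travel": [-0.01,0,-0.025],"spin": 0,"gripper": 0.35},{"travel": [-0.01,0,-0.025],"spin": 0,"gripper": 0.7},{"travel": [-0.01,0,-0.025],"spin": 0,"gripper": 1},{"travel": [-0.01,0,-0.025],"spin": 0,"gripper": 1},{"travel": [-0.01,0,-0.025],"spin": 0,"gripper": 1}])

```text
t: 13.33
ee_pos: [0.553, 0.1886, 0.0473]
ee_rot: [1.0, 0.017, -0.0, 0.0]
force: [-0.7, 0.1, -0.2]
grip_width: 0.077
grasp_force: 0.0
```

Request:
drive_tool(moves=[{"travel": [0,0,0],"spin": 0,"gripper": 1},{"travel": [0,0,0],"spin": 0,"gripper": 1},{"travel": [0,0,0],"spin": 0,"gripper": 1},{"travel": [0,0,-0.2],"spin": 0,"gripper": 1},{"travel": [0,0,-0.5],"spin": 0,"gripper": 1},{"travel": [0,0,-0.8],"spin": 0,"gripper": 1},{"travel": [0,0,-1],"spin": 0,"gripper": 1},{"travel": [0,0,-1],"spin": 0,"gripper": 1}])

```text
t: 14.0
ee_pos: [0.5555, 0.1894, 0.1544]
ee_rot: [1.0, 0.017, 0.005, -0.001]
force: [-0.2, 0.1, 0.7]
grip_width: 0.0856
grasp_force: 0.0
```

Request:
drive_tool(moves=[{"travel": [-0.3,0,-0.2],"spin": 0,"gripper": 1},{"travel": [-0.6,0,-0.5],"spin": 0,"gripper": 1},{"travel": [-0.9,0,-0.7],"spin": 0,"gripper": 1},{"travel": [-0.9,0,-0.7],"spin": 0,"gripper": 1},{"travel": [-0.9,0,-0.7],"spin": 0,"gripper": 1},{"travel": [-0.9,0,-0.7],"spin": 0,"gripper": 1}])

```text
t: 14.5
ee_pos: [0.4634, 0.1856, 0.2168]
ee_rot: [1.0, 0.017, -0.0, 0.0]
force: [0.2, 0.5, -1.2]
grip_width: 0.0855
grasp_force: 0.0
```

```bash
python3 - <<'E'
from h import *
s=r.read_state();print(s['t'],s['ee_pos'],s['force'],s['grip_width'])
a=r.grab_frame("side")[215:325,210:400];w=r.grab_frame("wrist")
o=np.zeros((600,640,3),np.uint8);o[:220,:380]=cv2.resize(a,(380,220));o[220:]=cv2.resize(w,(608,380))[:,:608].copy() if 0 else np.pad(cv2.resize(w,(608,380)),((0,0),(0,32),(0,0)))
cv2.imwrite("pics/p6.png",o[:,:,::-1])
E
```

```text
14.5 [0.46342543 0.18563484 0.2168247 ] [ 0.24095445  0.45375893 -1.23951824] 0.0855069922230781
```

View pics/p6.png

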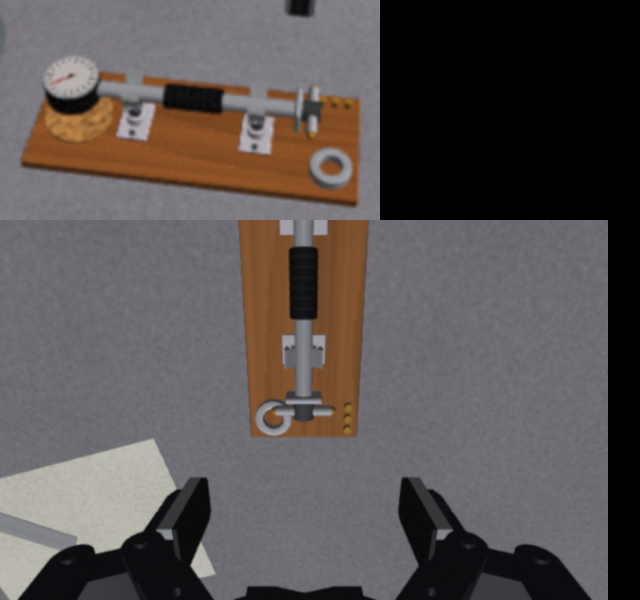

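The side crop shows the released gauge lying level, parallel to the board, with the ring unmoved at (330,167). The wrist view shows the tube centred on both plates. I'll triangulate the heights as a last check.

```bash
python3 - <<'E'
from h import *
B={"scene":((370,170,440,300),),"side":((210,225,400,300),)}
O={}
for n in B:
    im=r.grab_frame(n);v=im.max(2).astype(int);s=v-im.min(2);b=B[n][0]
    _,p,a=blob(((v<60)&(s<30)).astype(np.uint8),(360,190,430,240) if n=="scene" else (285,245,330,280))
    _,d,a2=blob(((v>165)&(s<50)).astype(np.uint8),(385,235,430,290) if n=="scene" else (228,240,262,275))
    O[n]=(p,d);print(n,p,a,d,a2)
for i,k in enumerate(("sleeve","dial")):
    (o1,d1),(o2,d2)=[ray(n,O[n][i]) for n in O];d1=d1[0];d2=d2[0]
    t=np.linalg.lstsq(np.c_[d1,-d2],o2-o1,rcond=None)[0];A=o1+t[0]*d1;C=o2+t[1]*d2;print(k,(A+C)/2,np.linalg.norm(A-C))
E
```

```text
scene [405.27619048 215.11428571] 105 [409.30885529 257.28509719] 463
side [306.13823529 263.79117647] 340 [245.056 252.9  ] 250
sleeve [0.55567461 0.18865601 0.05699052] 0.003918752217938655
dial [0.67008589 0.19208736 0.07201074] 0.01031754343759457
```

```bash
python3 -c "
from bench import r
print(r.close_job())"
```

```text
the job is handed in; nothing more can be done
None
```

The gauge is in its rack and released, and the job is handed in: by push force, final pictures and measured height both clips have snapped round the tube, with the dial face up over the cork pad and the ring and core print untouched, but the hand-in returned no verdict.

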